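# Pack the sealed flavour samples into the bottle carrier

## Robot

A 6-joint arm with a two-finger parallel gripper is mounted at the origin on the work surface. World frame = base frame: x ahead of the robot, y to its left, z up, the work surface at z = 0. Lengths are in mm, angles in degrees, forces in N, time in s.
With the tool pointing down it reaches from about 325 to 1000 mm from the base axis. Payload 5.1 kg.
Tool frame: the origin (TCP) lies midway between the tips of the shut fingers; the grasp point (between the pads) lies behind it (ctrl.hold_point_z is the z of the grasp point in the tool frame, in mm); z points along the fingers, y is the direction in which the jaws open and shut (so a half turn about z gives the same grasp; the last joint's range is limited). The gripper opens to 85 mm and grips with 20 to 120 N. Pads are 22 mm wide; open, the fingers measure 114 mm over their backs; the gripper's body (76 mm by 85 mm) begins 54 mm behind the grasp point. The pads swing forward as they close: fully open they stand 13 mm farther back than shut.
Start: joints at [-78.014, 7.093, 94.555, -0, 78.352, -4.733], TCP at [186.957, -622.52, 231.322] pointing down, gripper open.
Joint ranges: [-149.61, 149.61], [-58.7, 133.49], [1.44, 155.28], [-77.14, 257.14], [18.33, 153.61], [-166.67, 166.67]. Speed limits (degrees/s): [147.25, 147.25, 180, 180, 180, 180].

## Interface

Orientations are given as [roll, pitch, yaw] about the fixed x, y, z axes, in that order (R = Rz(yaw) Ry(pitch) Rx(roll)).
In Python, from plant import ctrl, cams, order, nets gives the robot as it stands.
- The arm moves only by the shell command python3 -m handwheel 'ROWS' [FORCE]. ROWS is JSON, a list of rows, each a list of 7 numbers: the opening, from -1 (shut) to 1 (fully open), so that 0 is half open, then the shift along the tool's x, y, z in mm, then the turn, a rotation vector about the tool's x, y, z in degrees. A call has 1 to 10 rows; each row shifts and turns the commanded pose from where the row before left it, along the tool's axes as they then stand; what a row does not reach is not made up. A row lasts 1/10 s, in which the tool goes at most 50 mm and 8.59 degrees, less where a joint would pass 70% of its speed; a pose out of reach is approached as far as the arm can. A call is refused whole if a number of a shift passes 50 or a number of a turn 8.59, either way. A call with a gripper value outside its range is refused whole. The fingers move at their own pace and stop on an object; FORCE is the grip in N (left out, the last holds). Time passes only in rows, so rows that do not move let the fingers close. It gives the time, the measured TCP pose, the force and the opening at its end, in the units of the state.
- ctrl.get_state(): the state, without advancing time (a new reading comes with each control period).
- cams.grab_frame(name): name is "side" or "top"; returns the picture (420x560x3 uint8, blue, green, red); there is no depth.
- cams.camera_model(name): a dict with "K" (3x3 intrinsics, pixels), "camera_from_world" (4x4, takes a point from world to camera coordinates). Camera axes: x right, y up, looking along -z (the intrinsics and any distortion apply to the point x, -y, -z); pixel columns grow to the right and rows downward; lengths in mm; the calibration is good to about 2 mm. A picture is of the moment at which its call begins. camera_model takes no time and is no camera call.
- order.sign_off(): hands the job in, once; it reports no verdict.
Trained networks look in the newest picture that a camera, given by its name, has taken for a name from the list of things; names that differ only in an ending like _2 or _b are one class to them, and where a whole thing is asked for, a point or a joint stands for the part that bears it (a point fixed in the world has none). Each returns a list of dicts, best first, with "conf" (0 to 1); they miss things now and then, are a little off and sometimes report something else, mostly with a low value. They report only what shows in the picture. A call takes as long as a camera call.
- nets.look_for(name, camera): "extent" ([left, top, right, bottom] in pixels, round what is visible of it).
- nets.outline_of(name, camera): "mask" (420x560 bool, what is visible of it) and "extent" ([left, top, right, bottom] in pixels, round what is visible of it).
The state is a dict: "time": time; "joint_positions": joint angles; "qd": joint speeds; "effort": joint torques, N m; "ee_pos": TCP position; "ee_rot": TCP orientation; "ft_force": force on the tool from outside, world axes, zero at the start; "ft_torque": the same for the moment, N m; "finger_gap": finger opening in mm.
Only numpy, scipy, OpenCV 4.12 (cv2) and the standard library are available. Lean on these libraries where they do the work, as an engineer would, in place of code of your own. Each camera call takes 0.05 s, during which the arm holds its last target.

## Task

Pack the four sealed samples into the bottle carrier: the three amber bottles with white screw caps and the amber jar with the white lid, each standing upright on the floor of the round nest that is made for its size. They are glass: lower each one in before letting go, do not drop it or knock it over. The dropper bottle is still in use and the open jar is empty, so leave both standing where they are.

Things in the scene. Friction and masses are not known exactly. Their poses are not given: they have to be found in the camera images.
- vial_mid (a point): Small round amber glass bottle closed with a ribbed white screw cap, blank paper label: body 24 mm across, 62 mm tall in all; the cap is the top 17 mm and 21 mm across; about 35 g. Sealed, stands loose and upright on the bench. The point is on its axis, half-way up (31 mm above its underside); z is its axis, upwards.
- bottle_mid (a point): Medium round amber glass bottle closed with a ribbed white screw cap, blank paper label: body 36 mm across, 80 mm tall in all; the cap is the top 19 mm and 28 mm across; about 85 g. Sealed, stands loose and upright on the bench. The point is on its axis, half-way up (40 mm above its underside); z is its axis, upwards.
- flask_mid (a point): Large round amber glass bottle closed with a ribbed white screw cap, blank paper label: body 48 mm across, 104 mm tall in all; the cap is the top 22 mm and 37 mm across; about 190 g. Sealed, stands loose and upright on the bench. The point is on its axis, half-way up (52 mm above its underside); z is its axis, upwards.
- jar_mid (a point): Low wide amber glass jar closed with a ribbed white screw lid: 60 mm across the lid (58 mm across the glass), 48 mm tall, the lid being the top 17 mm; about 140 g. Sealed, stands loose and upright on the bench. The point is on its axis, half-way up (24 mm above its underside); z is its axis, upwards.
- dropper_mid (a point): Look-alike, not to be packed: dropper bottle of the same amber glass as the medium bottle, 36 mm across, but with a black collar and a slim black rubber teat in place of the white cap; 104 mm tall, stands loose on the bench. The point is on its axis, 52 mm above its underside.
- open_jar_mid (a point): Look-alike, not to be packed: open, empty amber jar without a lid, 58 mm across, 44 mm tall, hollow seen from above, stands loose on the bench. The point is on its axis, 22 mm above its underside.
- vial_nest (a point): Round nest for the small bottle in the bottle carrier: 35 mm across, 10 mm deep, dark flat floor, in a grey plate 82 mm square. Point: centre of its floor, 6 mm above the bench; z up, y along the carrier's row. Carrier: low aluminium tray, 94 by 346 mm, black loop handles 30 mm beyond its short ends, fixed; its four nests lie in one row, 84 mm apart, in any order.
- bottle_nest (a point): Round nest for the medium bottle in the bottle carrier: 47 mm across, 10 mm deep, dark flat floor, in a grey plate 82 mm square. Point: centre of its floor, 6 mm above the bench; z up, y along the carrier's row. Nothing of the carrier is higher than 16 mm over the bench (10 mm over the nest floors): fingertips must stay above that while setting down.
- flask_nest (a point): Round nest for the large bottle in the bottle carrier: 59 mm across, 10 mm deep, dark flat floor, in a grey plate 82 mm square. Point: centre of its floor, 6 mm above the bench; z up, y along the carrier's row. Each nest is 11 mm wider than what belongs in it, and 1 mm too narrow for the next size up.
- jar_nest (a point): Round nest for the jar in the bottle carrier: 71 mm across, 10 mm deep, dark flat floor, in a grey plate 82 mm square. Point: centre of its floor, 6 mm above the bench; z up, y along the carrier's row. Two tasting glasses (beyond the carrier, far left) and a balance (far right) stand well outside the work.

How it is judged:
By the outcome, as a careful person would: the job done as asked, in the order asked, and still so for the second after the job is handed in, with the robot touching nothing.
It also fails if it takes over 99 s, if anything falls off the work surface, if the arm or the gripper's body presses on something with over 40 N, if the wrist force passes 120 N, or if a joint passes its speed limit or range.

## Working session

There is one attempt and no reset: what is moved stays moved. The work goes in short steps, Python scripts to look and compute and a shell command to move; the robot and the scene stay as the last step left them, time stands still between calls to the robot, and variables do not carry over. Pictures are saved under pics/ and viewed, and the job is handed in when it is done.

```bash
ls; mkdir -p pics; python3 - <<'E'
from plant import ctrl,cams,order,nets
import cv2
s=ctrl.get_state();print(s['time'],s['ee_pos'],s['ee_rot'],s['finger_gap'],ctrl.hold_point_z)
for n in("side","top"):
    m=cams.camera_model(n);print(n,m)
    cv2.imwrite(f"pics/{n}0.png",cams.grab_frame(n))
E
```

```text
pics
0.0 [ 186.82667835 -621.930188    230.01141387] [-1.79877702e+02 -9.77890100e-03  1.67183564e+01] 85.69029100874194 -18.700000000000003
side {'K': array([[379.66767021,   0.        , 288.83261613],
       [  0.        , 379.66767021, 215.05492084],
       [  0.        ,   0.        ,   1.        ]]), 'camera_from_world': array([[-8.66746102e-01, -4.98742215e-01,  2.71993323e-03,
         4.90637359e+02],
       [ 2.48132298e-01, -4.26476652e-01,  8.69797694e-01,
        -1.95656157e+02],
       [-4.32644841e-01,  7.54568663e-01,  4.93401028e-01,
        -6.04642994e+02],
       [ 0.00000000e+00,  0.00000000e+00,  0.00000000e+00,
         1.00000000e+00]])}
top {'K': array([[493.41441075,   0.        , 284.51475771],
       [  0.        , 493.41441075, 213.40363508],
       [  0.        ,   0.        ,   1.        ]]), 'camera_from_world': array([[-1.87052716e-02, -9.99661862e-01,  1.80630909e-02,
        -5.49074589e+00],
       [ 9.86834684e-01, -1.55564330e-02,  1.60982307e-01,
        -5.72607906e+02],
       [-1.60646876e-01,  2.08365024e-02,  9.86791985e-01,
        -1.22042151e+03],
       [ 0.00000000e+00,  0.00000000e+00,  0.00000000e+00,
         1.00000000e+00]])}
```

View pics/side0.png

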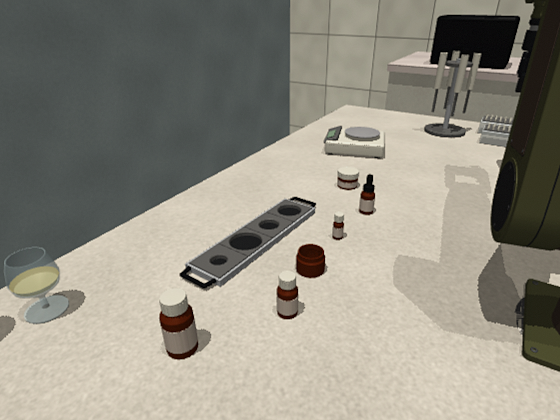

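View pics/top0.png

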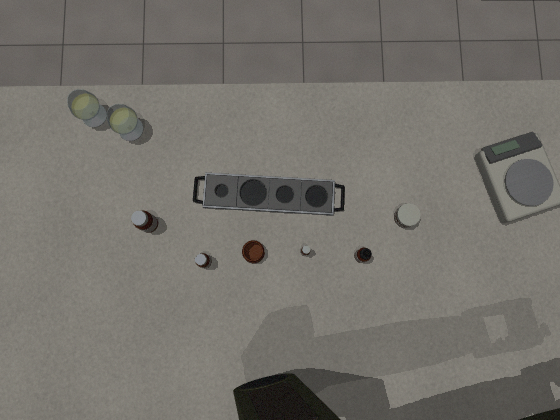

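The side view shows the carrier running from (190,275) to (310,205). The top view has the nests at about (221,190), (252,192), (285,194) and (316,195). Also in the top view: flask (145,220), bottle (203,260), open jar (254,252), vial (306,250), dropper (364,255) and jar (408,215).

```bash
cat > h.py <<'E'
import numpy as np
from plant import ctrl,cams,order,nets
MOD={c:cams.camera_model(c) for c in("side","top")}
def proj(c,P):
    m=MOD[c];P=np.atleast_2d(P);Q=P@m['camera_from_world'][:3,:3].T+m['camera_from_world'][:3,3]
    Q=Q*[1,-1,-1];u=Q@m['K'].T
    return u[:,:2]/u[:,2:]
a=np.linspace(0,2*np.pi,72,endpoint=False)
CIR=np.c_[np.cos(a),np.sin(a),0*a]
DIM=dict(vial=(24,62,17,21),bottle=(36,80,19,28),flask=(48,104,22,37),jar=(58,48,17,60))
def model(n):
    d,h,ch,cd=DIM[n]
    sh={'vial':5,'bottle':6,'flask':8,'jar':0}[n]
    rings=[(d,0),(d,h-ch-sh),(cd,h-ch),(cd,h)]
    return np.vstack([CIR*[D/2,D/2,0]+[0,0,z] for D,z in rings])
def ray(c,uv,z):
    m=MOD[c];R=m['camera_from_world'][:3,:3];t=m['camera_from_world'][:3,3]
    o=-R.T@t;d=np.linalg.inv(m['K'])@[uv[0],uv[1],1.];d=R.T@(d*[1,-1,-1])
    return o+d*(z-o[2])/d[2]
E
python3 - <<'E'
from h import *
import pickle
for c in("side","top"): cams.grab_frame(c)
out={}
for n in["vial_mid","bottle_mid","flask_mid","jar_mid","dropper_mid","open_jar_mid","vial_nest","bottle_nest","flask_nest","jar_nest"]:
  for c in("side","top"):
    r=nets.outline_of(n,c); out[n,c]=r
    print(n,c,[(round(float(q['conf']),2),np.round(q['extent'],1).tolist(),int(q['mask'].sum())) for q in r[:3]])
pickle.dump(out,open('o.pkl','wb'))
print(ctrl.get_state()['time'])
E
```

```text
vial_mid side [(0.5, [331.4, 212.9, 347.0, 242.3], 313)]
vial_mid top [(0.4, [301.1, 243.9, 308.6, 251.7], 71)]
bottle_mid side [(0.71, [274.9, 270.8, 299.4, 317.5], 922)]
bottle_mid top [(0.54, [194.5, 256.3, 213.5, 269.4], 193)]
flask_mid side [(0.72, [158.8, 288.9, 201.5, 358.9], 2163)]
flask_mid top [(0.74, [133.6, 211.1, 160.6, 231.8], 419)]
jar_mid side [(0.73, [335.0, 167.9, 358.2, 190.8], 462)]
jar_mid top [(0.6, [396.3, 204.8, 419.2, 229.2], 513)]
dropper_mid side []
dropper_mid top [(0.66, [353.3, 249.1, 366.9, 264.8], 198)]
open_jar_mid side [(0.56, [297.6, 245.9, 326.0, 278.3], 849)]
open_jar_mid top []
vial_nest side [(0.58, [192.2, 243.6, 246.6, 277.1], 1092)]
vial_nest top [(0.61, [204.6, 175.7, 238.3, 202.7], 947)]
bottle_nest side [(0.57, [244.5, 212.5, 292.4, 237.7], 637)]
bottle_nest top [(0.61, [268.3, 175.7, 301.1, 211.9], 928)]
flask_nest side [(0.77, [268.5, 202.6, 310.9, 223.1], 480)]
flask_nest top [(0.72, [301.1, 178.8, 334.4, 213.7], 941)]
jar_nest side [(0.61, [267.3, 200.5, 311.4, 221.5], 572), (0.58, [220.5, 228.9, 270.2, 254.9], 831)]
jar_nest top [(0.7, [238.5, 176.7, 269.4, 206.3], 965), (0.49, [267.6, 176.6, 301.5, 209.4], 963)]
1.2
```

```bash
python3 - <<'E'
from h import *
import pickle,cv2
from scipy.optimize import least_squares
out=pickle.load(open('o.pkl','rb'))
for n in DIM:
  M=model(n)
  obs=[np.array(out[n+'_mid',c][0]['extent']) for c in("side","top")]
  def f(p):
    r=[]
    for c,e in zip(("side","top"),obs):
      u=proj(c,M+p); b=np.r_[u.min(0),u.max(0)]; r.append(b-e)
    return np.concatenate(r)
  s=least_squares(f,[500,0,0],loss='soft_l1'); print(n,s.x.round(1),f(s.x).round(1))
# plate centroid rays and two-view triangulation
for n in DIM:
  uv=[np.argwhere(out[n+'_nest',c][-1 if (n=='jar' and c=='side') else 0]['mask']).mean(0)[::-1] for c in("side","top")]
  s=least_squares(lambda p:np.concatenate([proj(c,p)[0]-u for c,u in zip(("side","top"),uv)]),[500,0,0])
  print(n,'plate',s.x.round(1),s.fun.round(1),ray('top',uv[1],12).round(1))
i=cams.grab_frame('top');cv2.imwrite('pics/t1.png',cv2.resize(i[165:225,190:350],None,fx=5,fy=5,interpolation=cv2.INTER_CUBIC))
i=cams.grab_frame('side');cv2.imwrite('pics/s1.png',cv2.resize(i[190:290,180:320],None,fx=5,fy=5,interpolation=cv2.INTER_CUBIC))
E
```

```text
vial [480.4 -69.3  -9. ] [-0.3  0.2 -4.1 -0.4 -0.5  0.5  2.1  3.5]
bottle [455.1 193.9  -2.1] [ 2.8 -0.9  0.1  2.   0.3 -3.  -1.5 -0.6]
flask [560.3 337.5  -8.2] [ 2.5 -0.7 -1.   1.  -0.2 -1.4  0.   0.4]
jar [ 564.  -335.7   -6.7] [ 1.9 -0.2  0.7  0.6 -3.6 -1.2  0.6 -0.7]
vial plate [643.4 152.2  10.5] [ 0.2  0.  -0.1 -0.2] [642.6 151.7  12. ]
bottle plate [630.2 -17.3  11.1] [-0.3 -0.1  0.2  0.3] [630.9 -16.9  12. ]
flask plate [ 623.3 -100.6   11.3] [ 0.  0. -0. -0.] [ 623.1 -100.5   12. ]
jar plate [637.6  67.8  11.1] [ 0.4  0.1 -0.2 -0.4] [636.4  67.2  12. ]
```

View pics/t1.png

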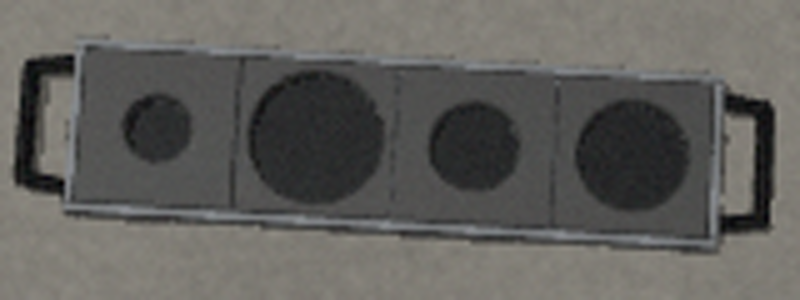

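View pics/s1.png

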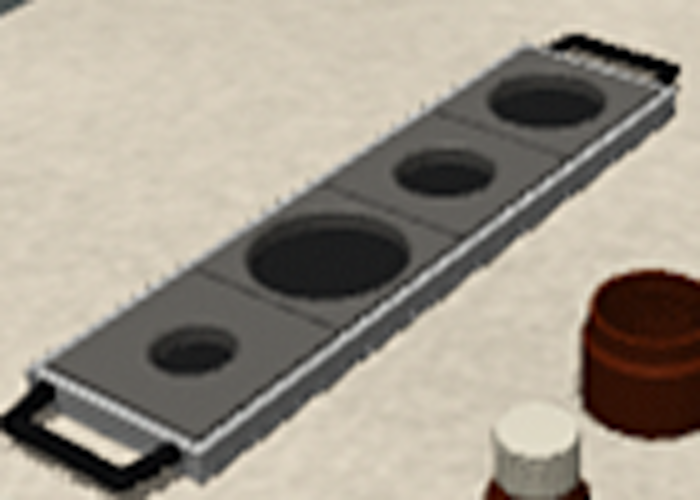

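The crops confirm the nest order from +y to -y: vial, jar, bottle, flask. Next I'll fit the row rigidly in both views and overlay the cylinder models to check them.

```bash
python3 - <<'E'
from h import *
import pickle,cv2
from scipy.optimize import least_squares
top=np.array([(157,128),(317,137),(475,146),(632,155)])/5+[190,165]-.4
side=np.array([(192,350),(328,256),(445,173),(547,101)])/5+[180,190]-.4
k=np.array([1.5,.5,-.5,-1.5])*84
def pts(p): return np.c_[p[0]-k*np.sin(p[3]),p[1]+k*np.cos(p[3]),0*k+p[2]]
f=lambda p:np.r_[(proj('top',pts(p))-top).ravel(),(proj('side',pts(p))-side).ravel()]
s=least_squares(f,[630,20,16,0]);print(s.x[:3].round(1),np.degrees(s.x[3]),f(s.x).round(1));print(pts(s.x).round(1))
g=lambda p:f([p[0],p[1],16,p[2]])
s=least_squares(g,[630,20,0]);print(pts([s.x[0],s.x[1],16,s.x[2]]).round(1),np.degrees(s.x[2]))
out=pickle.load(open('o.pkl','rb'))
I={c:cams.grab_frame(c) for c in("top","side")}
rows=[]
for n in DIM:
  M=model(n)
  obs=[np.array(out[n+'_mid',c][0]['extent']) for c in("side","top")]
  def f(p):
    r=[]
    for c,e in zip(("side","top"),obs):
      u=proj(c,M+[p[0],p[1],0]); r.append(np.r_[u.min(0),u.max(0)]-e)
    return np.concatenate(r)
  s=least_squares(f,[500,0],loss='soft_l1');print(n,s.x.round(1))
  row=[]
  for c in("top","side"):
    u=proj(c,M+[*s.x,0]); ctr=((u.min(0)+u.max(0))/2).astype(int); w=24 if c=='top' else 40
    x0,y0=ctr-w; z=288/(2*w)
    im=cv2.resize(I[c][y0:y0+2*w,x0:x0+2*w],(288,288),interpolation=cv2.INTER_CUBIC)
    raw=im.copy()
    for r in range(4):
      cv2.polylines(im,[np.int32((u[72*r:72*r+72]+.5-[x0,y0])*z)],True,[(0,255,0),(255,255,0),(0,255,255),(255,0,255)][r])
    row+=[im]
  rows.append(np.hstack(row))
cv2.imwrite('pics/ov1.png',np.vstack([np.hstack(rows[:2])[:, :],np.hstack(rows[2:])])[:, :]) if 0 else None
A=np.vstack([np.hstack(rows[:2]),np.hstack(rows[2:])]);cv2.imwrite('pics/ov1.png',cv2.resize(A,(800,400)))
E
```

```text
[633.7  25.   12.3] -4.367776796328091 [ 0.2 -0.1 -0.1 -0.  -0.1  0.1  0.   0.2  0.2  0.  -0.  -0.2 -0.1  0.
 -0.2  0.1]
[[ 643.3  150.6   12.3]
 [ 636.9   66.8   12.3]
 [ 630.5  -16.9   12.3]
 [ 624.1 -100.7   12.3]]
[[641.7 152.1  16. ]
 [635.4  68.3  16. ]
 [629.2 -15.5  16. ]
 [623.  -99.3  16. ]] -4.252586945315617
vial [478.2 -64.5]
bottle [454.8 194.3]
flask [556.4 340.2]
jar [ 562.4 -331.8]
```

View pics/ov1.png

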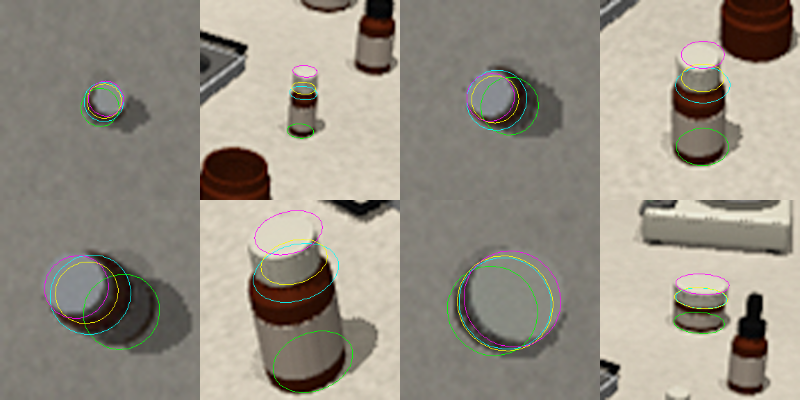

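```bash
python3 - <<'E'
from h import *
import cv2
I={c:cams.grab_frame(c) for c in("top","side")}
pos=dict(vial=(478,-65),bottle=(455,194),flask=(558,339),jar=(563,-334))
rows=[]
for n,(x,y) in pos.items():
  row=[]
  for c in("top","side"):
    ctr=proj(c,[x,y,DIM[n][1]*.6])[0].astype(int);w=20 if c=='top' else 36
    x0,y0=ctr-w
    print(n,c,x0,y0,'scale',400/(2*w))
    row.append(cv2.resize(I[c][y0:y0+2*w,x0:x0+2*w],(400,400),interpolation=cv2.INTER_CUBIC))
  cv2.imwrite(f'pics/c_{n}.png',np.hstack(row))
E
```

```text
vial top 284 230 scale 10.0
vial side 301 186 scale 5.555555555555555
bottle top 182 240 scale 10.0
bottle side 252 253 scale 5.555555555555555
flask top 123 200 scale 10.0
flask side 142 279 scale 5.555555555555555
jar top 386 196 scale 10.0
jar side 312 140 scale 5.555555555555555
```

View pics/c_vial.png

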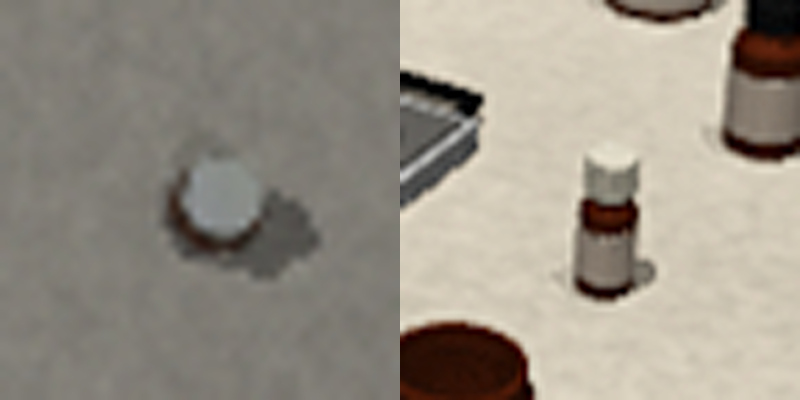

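View pics/c_bottle.png

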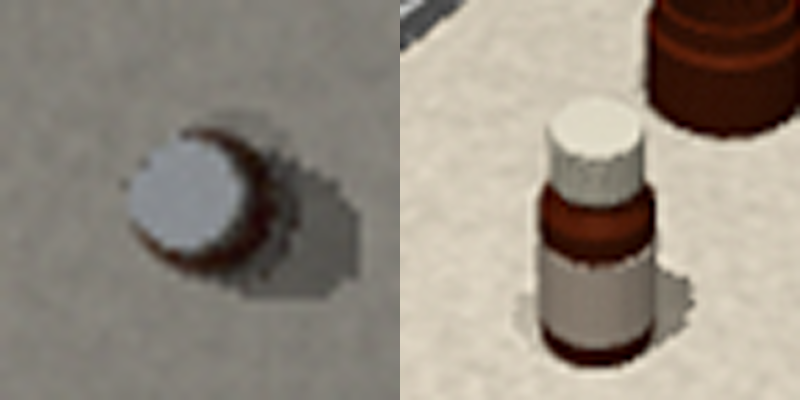

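View pics/c_flask.png

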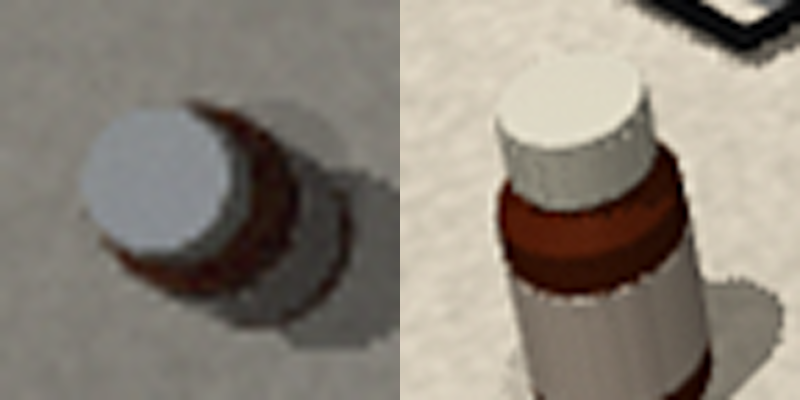

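View pics/c_jar.png

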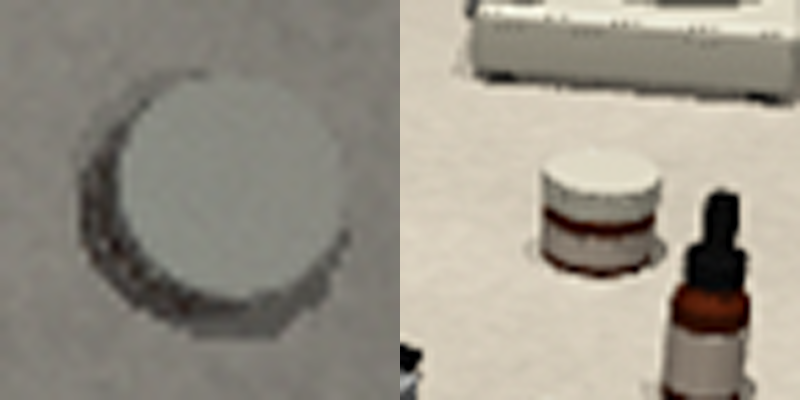

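```bash
python3 - <<'E'
from h import *
from scipy.optimize import least_squares
D=dict(vial=((284,230),(223,195),(301,186),(212,156)),bottle=((182,240),(187,192),(252,253),(196,128)),flask=((123,200),(153,181),(142,279),(172,103)),jar=((386,196),(230,187),(312,140),(201,172)))
for n,(a,b,c,d) in D.items():
  t=np.array(a)+np.array(b)/10-.45; s=np.array(c)+np.array(d)/(400/72)-.4
  f=lambda p:np.r_[proj('top',p)[0]-t,proj('side',p)[0]-s]
  r=least_squares(f,[500,0,50]);h=DIM[n][1]
  g=least_squares(lambda p:f([p[0],p[1],h]),[500,0])
  print(n,'tri',r.x.round(1),r.fun.round(2),'h',h,'| fixed z',g.x.round(1),g.fun.round(1),'top only',ray('top',t,h).round(1),'side only',ray('side',s,h).round(1))
t=np.array([(157,128),(317,137),(475,146),(632,155)])/5+[190,165]-.4
s=np.array([(192,350),(328,256),(445,173),(547,101)])/5+[180,190]-.4
for i in range(4): print(ray('top',t[i],16).round(1),ray('side',s[i],16).round(1))
E
```

```text
vial tri [478.6 -67.1  59. ] [ 0.02  0.06 -0.06 -0.01] h 62 | fixed z [478.  -65.7] [-0.4  0.2  0.  -0.9] top only [478.5 -66.9  62. ] side only [476.5 -62.1  62. ]
bottle tri [457.8 194.8  76.5] [-0.02 -0.03  0.02  0.  ] h 80 | fixed z [456.8 196.4] [-0.9  0.3  0.1 -1. ] top only [457.5 194.3  80. ] side only [455.7 198.6  80. ]
flask tri [558.6 343.7 100.5] [ 0.06  0.07 -0.05 -0.01] h 104 | fixed z [556.7 344.9] [-0.9  0.6 -0.1 -0.9] top only [558.2 342.9 104. ] side only [555.2 346.2 104. ]
jar tri [ 565.6 -335.7   44.6] [-0.02 -0.05  0.06  0.01] h 48 | fixed z [ 564.9 -333.9] [-0.3  0.   0.2 -0.8] top only [ 564.9 -334.8   48. ] side only [ 562.9 -327.9   48. ]
[642.2 150.8  16. ] [640.1 154.6  16. ]
[636.1  66.3  16. ] [633.   71.9  16. ]
[630.  -17.2  16. ] [626.9 -11.9  16. ]
[ 623.8 -100.3   16. ] [620.6 -95.5  16. ]
```

```bash
python3 -m handwheel '[[1,0,0,0,0,0,-8.5],[1,0,0,0,0,0,-8.5],[1,0,0,0,0,0,-8.5],[1,0,0,0,0,0,-8.5],[1,0,0,0,0,0,-8.5],[1,0,0,0,0,0,-8.5],[1,0,0,0,0,0,-8.5],[1,0,0,0,0,0,-8.5],[1,0,0,0,0,0,-1],[1,0,0,0,0,0,0]]' 40
cat >> h.py <<'E'
from scipy.spatial.transform import Rotation as Ro
def togo(x,y,z):
    s=ctrl.get_state();R=Ro.from_euler('xyz',s['ee_rot'],degrees=True)
    d=np.array([x,y,z])-s['ee_pos']
    print('t',round(s['time'],2),'pos',np.round(s['ee_pos'],1),'rot',np.round(s['ee_rot'],2),'gap',round(s['finger_gap'],1),'F',np.round(s['ft_force'],1),'togo tool',(R.inv().apply(d)).round(1))
E
python3 -c "
from h import *
togo(478.5,-67,231)"
```

```text
time: 2.5
ee_pos: [187.0, -622.5, 231.4]
ee_rot: [180.0, 0.0, 85.6]
ft_force: [0.2, 0.3, 0.3]
finger_gap: 85.2
t 2.5 pos [ 187.  -622.5  231.4] rot [180.     0.    85.58] gap 85.2 F [0.2 0.3 0.3] togo tool [5.764e+02 2.478e+02 3.000e-01]
```

```bash
python3 -m handwheel '[[1,41,17.7,0,0,0,0],[1,41,17.7,0,0,0,0],[1,41,17.7,0,0,0,0],[1,41,17.7,0,0,0,0],[1,41,17.7,0,0,0,0],[1,41,17.7,0,0,0,0],[1,41,17.7,0,0,0,0],[1,41,17.7,0,0,0,0],[1,41,17.7,0,0,0,0],[1,41,17.7,0,0,0,0]]'
python3 -m handwheel '[[1,41,17.7,10,0,0,0],[1,41,17.7,20,0,0,0],[1,41,17.7,20,0,0,0],[1,43.4,17.7,20,0,0,0],[1,0,0,30,0,0,0],[1,0,0,0,0,0,0],[1,0,0,0,0,0,0]]'
python3 - <<'E'
from h import *
import cv2
togo(478.5,-67,18)
for c in("top","side"): cv2.imwrite(f'pics/{c}2.png',cams.grab_frame(c))
E
```

```text
time: 3.5
ee_pos: [394.6, -225.2, 231.7]
ee_rot: [179.9, 0.0, 85.6]
ft_force: [0.8, -0.7, 0.0]
finger_gap: 84.9
time: 4.2
ee_pos: [476.3, -67.1, 131.7]
ee_rot: [-179.9, -0.0, 85.6]
ft_force: [0.2, -0.4, 1.0]
finger_gap: 85.3
t 4.2 pos [476.3 -67.1 131.7] rot [-179.93   -0.     85.64] gap 85.3 F [ 0.2 -0.4  1. ] togo tool [  0.3   2.3 113.6]
```

View pics/top2.png

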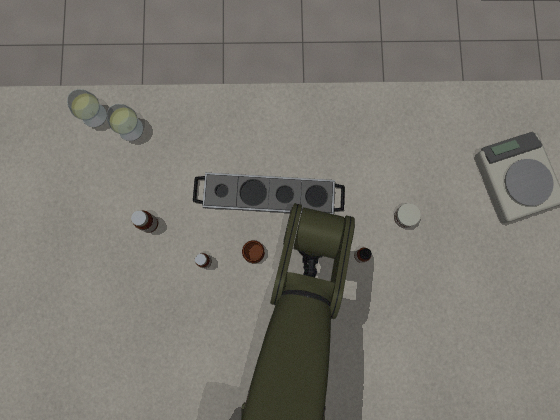

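View pics/side2.png

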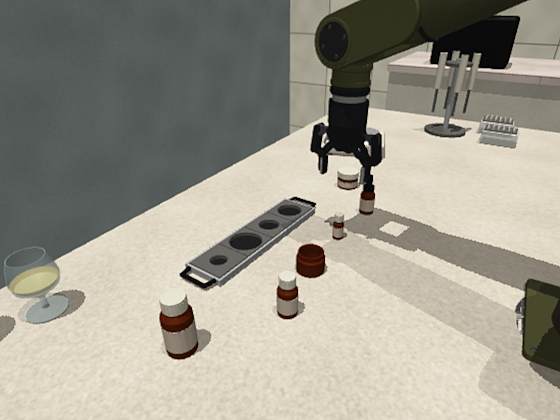

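```bash
python3 - <<'E'
from h import *
import cv2
i=cams.grab_frame('side')
x0,y0=290,100
im=cv2.resize(i[y0:y0+150,x0:x0+120],None,fx=4,fy=4,interpolation=cv2.INTER_CUBIC)
s=ctrl.get_state();R=Ro.from_euler('xyz',s['ee_rot'],degrees=True)
for q in[(x,y,-13) for x in(-11,11) for y in (-42.5,42.5)]+[(0,0,0)]:
  u=(proj('side',s['ee_pos']+R.apply(q))[0]-[x0,y0]+.5)*4
  cv2.circle(im,tuple(int(v) for v in u),3,(0,0,255),1)
cv2.imwrite('pics/g1.png',im)
E
```

```text
(no output)
```

View pics/g1.png

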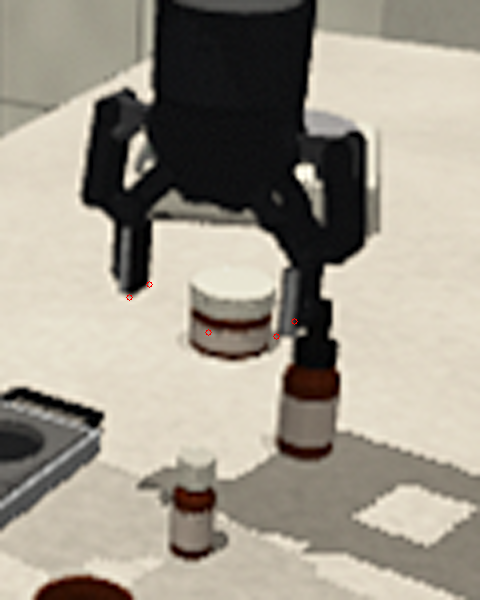

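```bash
python3 -m handwheel '[[1,1.5,1.8,30,0,0,0],[1,0,0,30,0,0,0],[1,0,0,25,0,0,0],[1,0,0,15,0,0,0],[1,0,0,8,0,0,0],[1,0,0,5,0,0,0],[1,0,0,0,0,0,0],[-1,0,0,0,0,0,0],[-1,0,0,0,0,0,0],[-1,0,0,0,0,0,0]]' 40
python3 -m handwheel '[[-1,0,0,0,0,0,0],[-1,0,0,0,0,0,0],[-1,0,0,0,0,0,0],[-1,0,0,0,0,0,0],[-1,0,0,0,0,0,0]]'
python3 - <<'E'
from h import *
import cv2
togo(478,-65.7,18)
cv2.imwrite('pics/s3.png',cv2.resize(cams.grab_frame('side')[140:260,270:430],None,fx=5,fy=5,interpolation=cv2.INTER_CUBIC))
E
```

```text
time: 5.35
ee_pos: [479.2, -65.8, 19.5]
ee_rot: [179.9, 0.0, 85.7]
ft_force: [-0.8, -0.2, -0.3]
finger_gap: 43.9
time: 5.85
ee_pos: [478.8, -65.7, 19.2]
ee_rot: [180.0, 0.0, 85.7]
ft_force: [-2.5, 0.3, 4.6]
finger_gap: 22.7
t 5.85 pos [478.8 -65.7  19.2] rot [179.99   0.    85.72] gap 22.7 F [-2.5  0.3  4.6] togo tool [-0.1 -0.8  1.2]
```

View pics/s3.png

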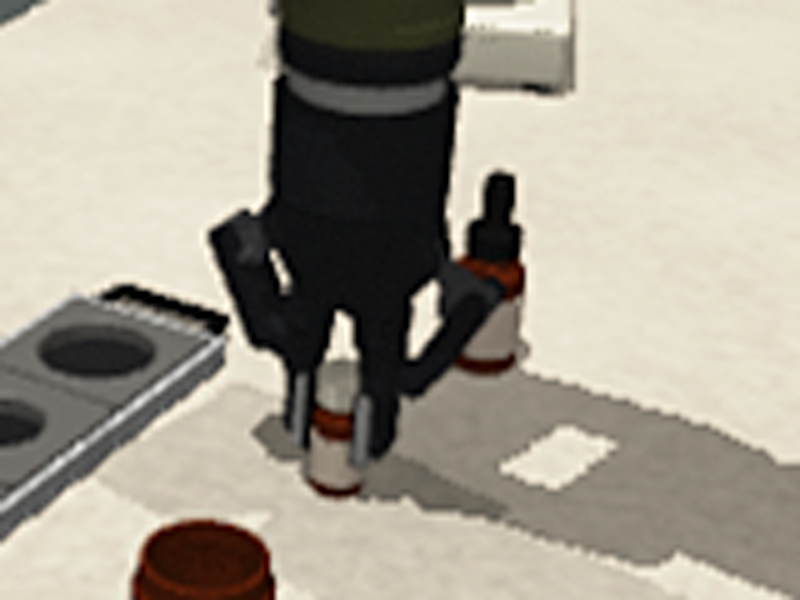

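```bash
python3 -m handwheel '[[-1,0,0,-5,0,0,0],[-1,0,0,-15,0,0,0],[-1,0,0,-25,0,0,0],[-1,0,0,-25,0,0,0],[-1,12,8,-10,0,0,0],[-1,25,16,0,0,0,0],[-1,30,19,0,0,0,0],[-1,35,22,0,0,0,0],[-1,35,22,0,0,0,0],[-1,35,22,0,0,0,0]]'
python3 -m handwheel '[[-1,30,19,0,0,0,0],[-1,20,12,0,0,0,0],[-1,7.4,6.1,0,0,0,0],[-1,0,0,0,0,0,0],[-1,0,0,0,0,0,0]]'
python3 - <<'E'
from h import *
import cv2
togo(641.7,152.1,25.2)
cv2.imwrite('pics/s4.png',cams.grab_frame('side'));cv2.imwrite('pics/t4.png',cams.grab_frame('top'))
E
```

```text
time: 6.9
ee_pos: [600.7, 100.0, 97.6]
ee_rot: [-179.9, -0.0, 85.7]
ft_force: [0.5, -0.4, 0.1]
finger_gap: 22.4
time: 7.4
ee_pos: [640.7, 151.8, 97.9]
ee_rot: [-179.9, 0.0, 85.7]
ft_force: [-0.3, -0.4, -0.3]
finger_gap: 22.3
t 7.4 pos [640.7 151.8  97.9] rot [-1.7991e+02  4.0000e-02  8.5710e+01] gap 22.3 F [-0.3 -0.4 -0.3] togo tool [ 0.5  1.1 72.7]
```

View pics/s4.png

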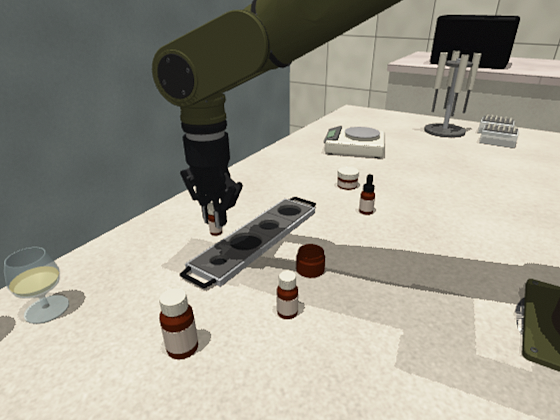

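```bash
python3 -m handwheel '[[-1,0.5,1,15,0,0,0],[-1,0,0,20,0,0,0],[-1,0,0,15,0,0,0],[-1,0,0,7,0,0,0],[-1,0,0,0,0,0,0],[-1,0,0,0,0,0,0]]'
python3 - <<'E'
from h import *
import cv2
togo(641.7,152.1,25.2)
i=cams.grab_frame('side')[180:290,170:320]
i=cv2.resize(i,None,fx=5,fy=5,interpolation=cv2.INTER_CUBIC)
for p,c in(((641.7,152.1,6),(0,255,0)),((641.7,152.1,16),(255,255,0))):
  r=CIR*[17.5,17.5,0]+p
  cv2.polylines(i,[np.int32((proj('side',r)-[170,180]+.5)*5)],True,c)
s=ctrl.get_state()['ee_pos']
cv2.polylines(i,[np.int32((proj('side',CIR*[12,12,0]+[s[0],s[1],s[2]-19.2])-[170,180]+.5)*5)],True,(0,0,255))
cv2.imwrite('pics/s5.png',i)
E
```

```text
time: 8.1
ee_pos: [642.7, 152.5, 41.9]
ee_rot: [180.0, -0.0, 85.7]
ft_force: [0.1, -0.9, -0.6]
finger_gap: 22.7
t 8.1 pos [642.7 152.5  41.9] rot [179.98  -0.    85.71] gap 22.7 F [ 0.1 -0.9 -0.6] togo tool [-0.5 -1.  16.7]
```

View pics/s5.png

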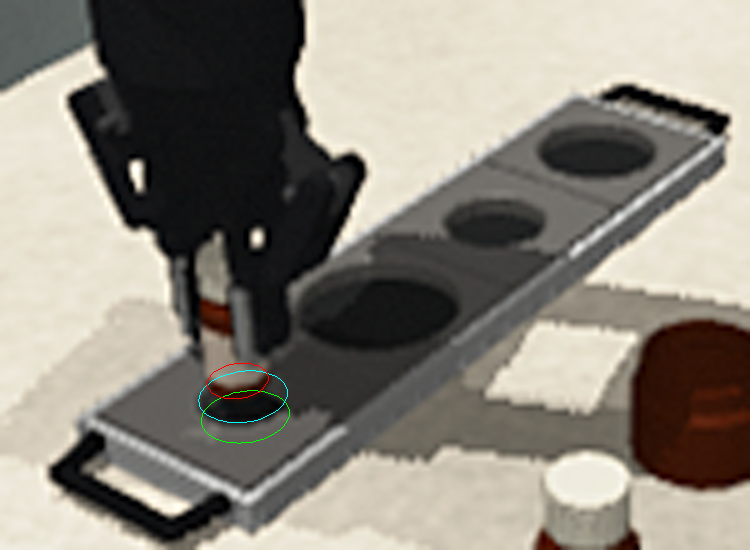

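```bash
python3 -m handwheel '[[-1,0,-0.5,5,0,0,0],[-1,0,0,5,0,0,0],[-1,0,0,4,0,0,0],[-1,0,0,1,0,0,0],[-1,0,0,0,0,0,0]]'; python3 -c "
from h import *
togo(641.7,152.1,25.2)"
```

```text
time: 8.65
ee_pos: [641.7, 152.7, 26.3]
ee_rot: [-180.0, 0.0, 85.7]
ft_force: [-0.2, 0.5, 0.2]
finger_gap: 23.0
t 8.65 pos [641.7 152.7  26.3] rot [-1.7996e+02  1.0000e-02  8.5720e+01] gap 23.0 F [-0.2  0.5  0.2] togo tool [-0.6  0.1  1.1]
```

```bash
python3 -m handwheel '[[-1,0,0,0.6,0,0,0],[-1,0,0,0,0,0,0]]';python3 -m handwheel '[[-1,0,0,0.6,0,0,0],[-1,0,0,0,0,0,0]]'
```

```text
time: 8.85
ee_pos: [642.1, 152.7, 26.2]
ee_rot: [180.0, -0.0, 85.7]
ft_force: [-0.5, 0.1, -0.4]
finger_gap: 22.3
time: 9.05
ee_pos: [642.0, 152.7, 25.6]
ee_rot: [180.0, -0.0, 85.7]
ft_force: [-0.7, -0.4, -0.0]
finger_gap: 22.2
```

```bash
python3 -m handwheel '[[-1,0,0,0.6,0,0,0],[-1,0,0,0,0,0,0]]';python3 -m handwheel '[[-1,0,0,0.6,0,0,0],[-1,0,0,0,0,0,0]]'
```

```text
time: 9.25
ee_pos: [642.1, 152.7, 25.3]
ee_rot: [180.0, -0.0, 85.7]
ft_force: [-0.6, 0.5, 2.4]
finger_gap: 22.3
time: 9.45
ee_pos: [642.1, 152.7, 25.2]
ee_rot: [180.0, -0.0, 85.7]
ft_force: [-2.2, -1.4, 5.4]
finger_gap: 22.5
```

```bash
python3 -m handwheel '[[-0.3,0,0,0,0,0,0],[-0.2,0,0,0,0,0,0],[0,0,0,0,0,0,0],[0.3,0,0,0,0,0,0],[1,0,0,0,0,0,0],[1,0,0,-5,0,0,0],[1,0,0,-25,0,0,0],[1,0,0,-40,0,0,0],[1,0,0,-40,0,0,0],[1,0,0,-20,0,0,0]]'
python3 - <<'E'
from h import *
import cv2
togo(456.8,196.4,155)
i=cams.grab_frame('side')[180:290,170:320]
cv2.imwrite('pics/s6.png',cv2.resize(i,None,fx=5,fy=5,interpolation=cv2.INTER_CUBIC))
E
```

```text
time: 10.45
ee_pos: [644.0, 153.0, 159.6]
ee_rot: [179.6, -0.1, 85.7]
ft_force: [0.0, -0.1, 0.3]
finger_gap: 85.6
t 10.45 pos [644.  153.  159.6] rot [ 1.7962e+02 -9.0000e-02  8.5720e+01] gap 85.6 F [ 0.  -0.1  0.3] togo tool [  29.3 -189.9    3.4]
```

View pics/s6.png

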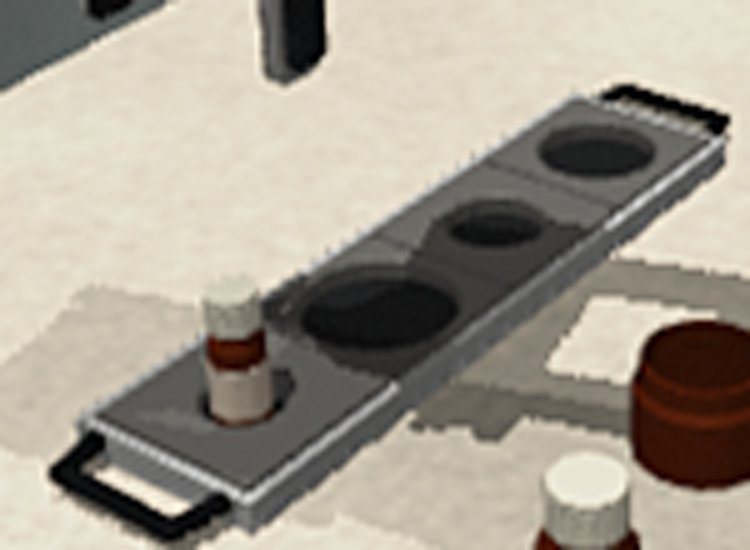

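```bash
python3 -m handwheel '[[1,3,-20,0,0,0,0],[1,5,-35,0,0,0,0],[1,6,-40,0,0,0,0],[1,6,-40,0,0,0,0],[1,5,-30,0,0,0,0],[1,4.3,-24.9,0,0,0,0],[1,0,0,20,0,0,0],[1,0,0,0,0,0,0],[1,0,0,0,0,0,0]]'
python3 -c "
from h import *
togo(456.8,196.4,25)"
```

```text
time: 11.4
ee_pos: [454.5, 195.9, 134.0]
ee_rot: [-179.9, 0.0, 85.7]
ft_force: [0.8, 0.4, -0.5]
finger_gap: 85.7
t 11.4 pos [454.5 195.9 134. ] rot [-1.7994e+02  2.0000e-02  8.5720e+01] gap 85.7 F [ 0.8  0.4 -0.5] togo tool [  0.7   2.4 109. ]
```

```bash
python3 -m handwheel '[[1,0.5,1.5,25,0,0,0],[1,0,0,35,0,0,0],[1,0,0,25,0,0,0],[1,0,0,15,0,0,0],[1,0,0,9,0,0,0],[1,0,0,0,0,0,0],[1,0,0,0,0,0,0],[-1,0,0,0,0,0,0],[-1,0,0,0,0,0,0],[-1,0,0,0,0,0,0]]' 50
python3 -m handwheel '[[-1,0,0,0,0,0,0],[-1,0,0,0,0,0,0],[-1,0,0,0,0,0,0],[-1,0,0,0,0,0,0]]'
python3 - <<'E'
from h import *
import cv2
togo(629.2,-15.5,31)
cv2.imwrite('pics/s7.png',cv2.resize(cams.grab_frame('side')[200:340,200:360],None,fx=4,fy=4,interpolation=cv2.INTER_CUBIC))
E
```

```text
time: 12.4
ee_pos: [456.8, 196.6, 26.1]
ee_rot: [179.9, -0.0, 85.7]
ft_force: [0.3, -0.5, 1.2]
finger_gap: 44.1
time: 12.8
ee_pos: [456.9, 196.7, 26.2]
ee_rot: [179.9, -0.0, 85.7]
ft_force: [-1.8, 0.2, 5.3]
finger_gap: 35.0
t 12.8 pos [456.9 196.7  26.2] rot [ 1.7994e+02 -3.0000e-02  8.5720e+01] gap 35.0 F [-1.8  0.2  5.3] togo tool [-198.7  187.6   -4.7]
```

View pics/s7.png

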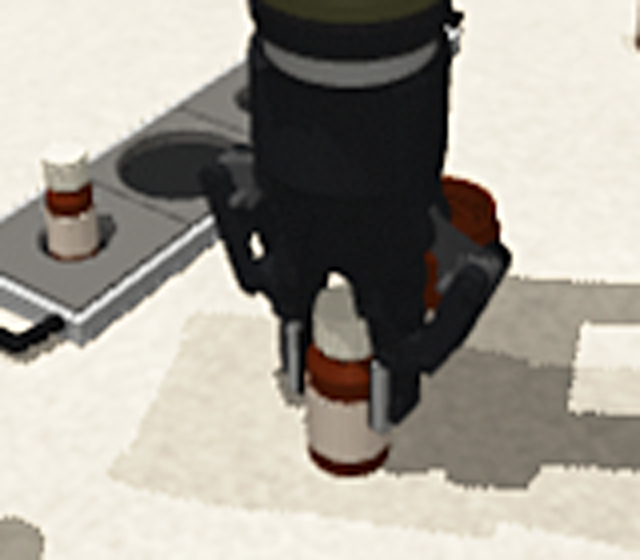

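```bash
python3 -m handwheel '[[-1,0,0,-5,0,0,0],[-1,0,0,-15,0,0,0],[-1,0,0,-25,0,0,0],[-1,0,0,-25,0,0,0],[-1,-10,9,-15,0,0,0],[-1,-20,19,0,0,0,0],[-1,-28,26,0,0,0,0],[-1,-30,28,0,0,0,0],[-1,-30,28,0,0,0,0],[-1,-30,28,0,0,0,0]]'
python3 -m handwheel '[[-1,-25,24,0,0,0,0],[-1,-16,16,0,0,0,0],[-1,-9.7,9.6,0,0,0,0],[-1,0,0,0,0,0,0],[-1,0,0,0,0,0,0],[-1,0,0,0,0,0,0]]'
python3 -c "
from h import *
togo(629.2,-15.5,32.2)"
```

```text
time: 13.85
ee_pos: [583.5, 36.2, 109.6]
ee_rot: [-179.9, 0.0, 85.7]
ft_force: [0.3, 1.2, -1.0]
finger_gap: 34.2
time: 14.45
ee_pos: [627.7, -14.8, 109.9]
ee_rot: [-179.9, -0.0, 85.8]
ft_force: [-0.6, 0.7, -1.1]
finger_gap: 34.7
t 14.45 pos [627.7 -14.8 109.9] rot [-1.7994e+02 -1.0000e-02  8.5780e+01] gap 34.7 F [-0.6  0.7 -1.1] togo tool [-0.6  1.6 77.7]
```

```bash
python3 -m handwheel '[[-1,-0.6,1.2,15,0,0,0],[-1,0,0,25,0,0,0],[-1,0,0,15,0,0,0],[-1,0,0,8,0,0,0],[-1,0,0,0,0,0,0],[-1,0,0,0,0,0,0]]'
python3 - <<'E'
from h import *
import cv2
togo(629.2,-15.5,32.2)
i=cams.grab_frame('side')[180:290,170:320]
i=cv2.resize(i,None,fx=5,fy=5,interpolation=cv2.INTER_CUBIC)
cv2.polylines(i,[np.int32((proj('side',CIR*[23.5,23.5,0]+(629.2,-15.5,16))-[170,180]+.5)*5)],True,(255,255,0))
s=ctrl.get_state()['ee_pos']
cv2.polylines(i,[np.int32((proj('side',CIR*[18,18,0]+[s[0],s[1],s[2]-26.2])-[170,180]+.5)*5)],True,(0,0,255))
cv2.imwrite('pics/s8.png',i)
E
```

```text
time: 15.05
ee_pos: [630.1, -16.3, 47.7]
ee_rot: [180.0, 0.0, 85.7]
ft_force: [-0.8, -1.0, -1.4]
finger_gap: 34.2
t 15.05 pos [630.1 -16.3  47.7] rot [179.97   0.    85.73] gap 34.2 F [-0.8 -1.  -1.4] togo tool [ 0.7 -0.9 15.5]
```

View pics/s8.png

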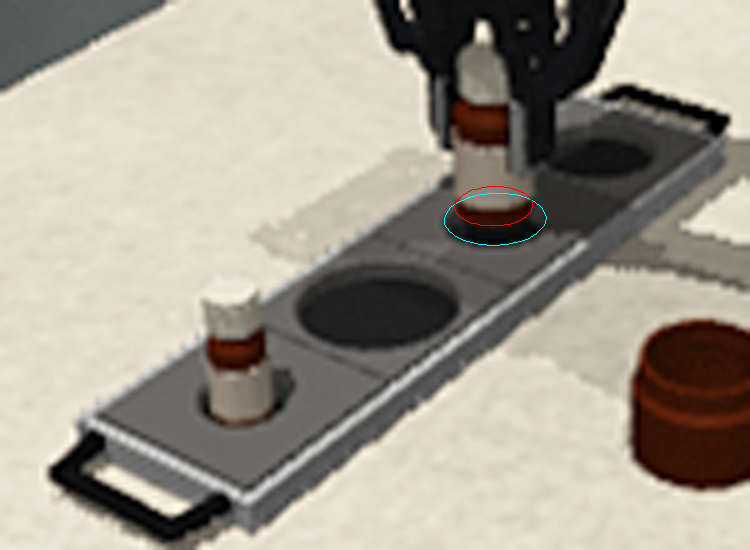

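```bash
python3 -m handwheel '[[-1,0.3,-0.4,5,0,0,0],[-1,0,0,5,0,0,0],[-1,0,0,3,0,0,0],[-1,0,0,1,0,0,0],[-1,0,0,0,0,0,0]]';python3 -m handwheel '[[-1,0,0,0.7,0,0,0],[-1,0,0,0,0,0,0]]';python3 -m handwheel '[[-1,0,0,0.7,0,0,0],[-1,0,0,0,0,0,0]]'
```

```text
time: 15.6
ee_pos: [629.1, -16.1, 33.0]
ee_rot: [-180.0, -0.0, 85.7]
ft_force: [0.7, 0.1, -1.4]
finger_gap: 34.5
time: 15.8
ee_pos: [629.4, -16.1, 32.7]
ee_rot: [180.0, 0.0, 85.7]
ft_force: [0.7, 0.0, -1.2]
finger_gap: 34.5
time: 16.0
ee_pos: [629.6, -16.1, 32.3]
ee_rot: [180.0, 0.0, 85.7]
ft_force: [-0.2, -0.6, 0.2]
finger_gap: 34.3
```

```bash
python3 -m handwheel '[[-1,0,0,0.6,0,0,0],[-1,0,0,0,0,0,0]]'
```

```text
time: 16.2
ee_pos: [629.6, -16.1, 32.2]
ee_rot: [180.0, 0.0, 85.7]
ft_force: [-2.7, 0.2, 5.8]
finger_gap: 34.0
```

```bash
python3 -m handwheel '[[0,0,0,0,0,0,0],[0.1,0,0,0,0,0,0],[0.3,0,0,0,0,0,0],[1,0,0,0,0,0,0],[1,0,0,0,0,0,0],[1,0,0,-5,0,0,0],[1,0,0,-25,0,0,0],[1,0,0,-40,0,0,0],[1,0,0,-40,0,0,0],[1,0,0,-40,0,0,0]]'
python3 - <<'E'
from h import *
import cv2
togo(556.7,344.9,180)
i=cams.grab_frame('side')[180:290,170:320]
cv2.imwrite('pics/s9.png',cv2.resize(i,None,fx=5,fy=5,interpolation=cv2.INTER_CUBIC))
E
```

```text
time: 17.2
ee_pos: [629.1, -16.1, 183.1]
ee_rot: [180.0, -0.0, 85.7]
ft_force: [1.2, 0.1, 0.3]
finger_gap: 85.4
t 17.2 pos [629.1 -16.1 183.1] rot [179.99  -0.    85.72] gap 85.4 F [1.2 0.1 0.3] togo tool [354.5 -99.2   3.1]
```

View pics/s9.png

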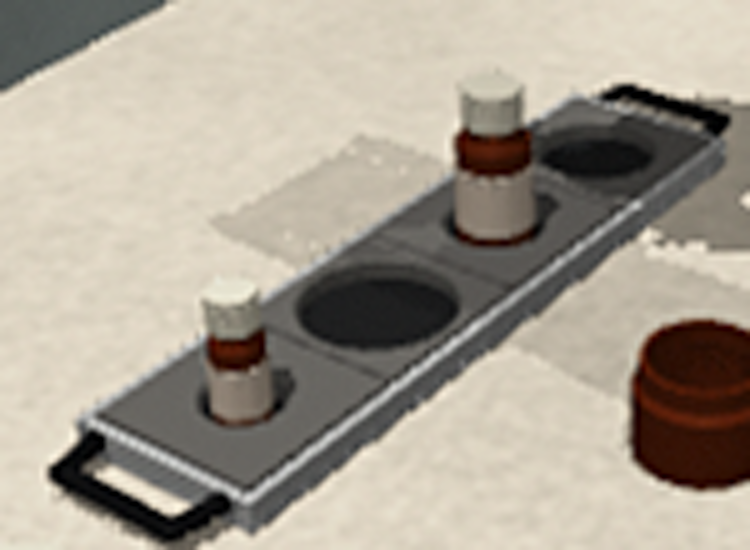

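Both bottles stand in their nests. The flask is next.

```bash
python3 -m handwheel '[[1,20,-5,0,0,0,0],[1,35,-10,0,0,0,0],[1,42,-12,0,0,0,0],[1,42,-12,0,0,0,0],[1,42,-12,0,0,0,0],[1,42,-12,0,0,0,0],[1,42,-12,0,0,0,0],[1,40,-11,0,0,0,0],[1,30,-8,0,0,0,0],[1,19.5,-5.2,0,0,0,0]]'
python3 -m handwheel '[[1,0,0,10,0,0,0],[1,0,0,0,0,0,0],[1,0,0,0,0,0,0]]'
python3 -c "
from h import *
togo(556.7,344.9,44)"
```

```text
time: 18.25
ee_pos: [556.2, 347.1, 181.5]
ee_rot: [180.0, -0.0, 85.8]
ft_force: [0.7, -0.4, -0.5]
finger_gap: 85.4
time: 18.55
ee_pos: [556.9, 343.4, 170.3]
ee_rot: [-179.9, 0.1, 85.6]
ft_force: [0.4, -0.1, 1.0]
finger_gap: 85.7
t 18.55 pos [556.9 343.4 170.3] rot [-1.7992e+02  7.0000e-02  8.5640e+01] gap 85.7 F [ 0.4 -0.1  1. ] togo tool [ 1.700e+00 -1.000e-01  1.263e+02]
```

```bash
python3 -m handwheel '[[1,0.7,0,25,0,0,0],[1,0,0,35,0,0,0],[1,0,0,30,0,0,0],[1,0,0,20,0,0,0],[1,0,0,12,0,0,0],[1,0,0,4,0,0,0],[1,0,0,0,0,0,0],[1,0,0,0,0,0,0],[-1,0,0,0,0,0,0],[-1,0,0,0,0,0,0]]' 70
python3 -m handwheel '[[-1,0,0,0,0,0,0],[-1,0,0,0,0,0,0],[-1,0,0,0,0,0,0],[-1,0,0,0,0,0,0],[-1,0,0,0,0,0,0]]'
python3 - <<'E'
from h import *
import cv2
togo(623,-99.3,50)
cv2.imwrite('pics/s10.png',cv2.resize(cams.grab_frame('side')[180:380,80:280],None,fx=3,fy=3,interpolation=cv2.INTER_CUBIC))
E
```

```text
time: 19.55
ee_pos: [557.6, 345.9, 46.6]
ee_rot: [179.9, -0.1, 85.7]
ft_force: [-0.4, 0.6, -0.9]
finger_gap: 59.2
time: 20.05
ee_pos: [558.0, 346.0, 46.8]
ee_rot: [179.9, -0.1, 85.7]
ft_force: [0.2, -0.1, 5.1]
finger_gap: 46.1
t 20.05 pos [558.  346.   46.8] rot [ 1.7987e+02 -7.0000e-02  8.5720e+01] gap 46.1 F [ 0.2 -0.1  5.1] togo tool [-439.2   98.1   -3.5]
```

View pics/s10.png

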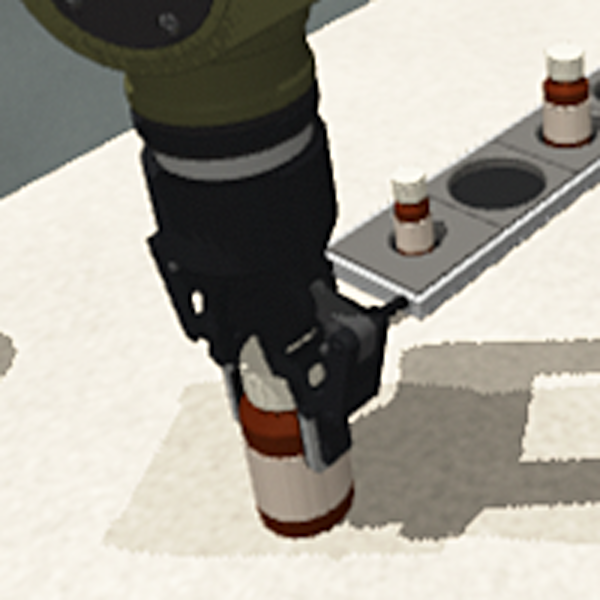

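```bash
python3 -m handwheel '[[-1,0,0,-5,0,0,0],[-1,0,0,-15,0,0,0],[-1,0,0,-25,0,0,0],[-1,0,0,-30,0,0,0],[-1,0,0,-30,0,0,0],[-1,-10,2,-25,0,0,0],[-1,-20,4.5,-10,0,0,0],[-1,-30,6.7,0,0,0,0],[-1,-38,8.5,0,0,0,0],[-1,-38,8.5,0,0,0,0]]'
python3 -m handwheel '[[-1,-38,8.5,0,0,0,0],[-1,-38,8.5,0,0,0,0],[-1,-38,8.5,0,0,0,0],[-1,-38,8.5,0,0,0,0],[-1,-38,8.5,0,0,0,0],[-1,-38,8.5,0,0,0,0],[-1,-30,6.5,0,0,0,0],[-1,-22,5,0,0,0,0],[-1,-15,3.4,0,0,0,0],[-1,-8,2,0,0,0,0]]'
python3 -m handwheel '[[-1,0,0,0,0,0,0],[-1,0,0,0,0,0,0],[-1,0,0,0,0,0,0]]'
python3 -c "
from h import *
togo(623,-99.3,52.8)"
```

```text
time: 21.1
ee_pos: [576.3, 206.6, 185.6]
ee_rot: [-180.0, 0.0, 85.8]
ft_force: [0.5, 0.9, -2.4]
finger_gap: 46.0
time: 22.1
ee_pos: [621.8, -100.5, 185.3]
ee_rot: [-180.0, -0.0, 85.7]
ft_force: [0.1, -0.1, -1.0]
finger_gap: 46.0
time: 22.4
ee_pos: [621.9, -98.4, 185.3]
ee_rot: [-180.0, -0.0, 85.8]
ft_force: [0.4, -0.1, -2.8]
finger_gap: 46.3
t 22.4 pos [621.9 -98.4 185.3] rot [-1.7998e+02 -2.0000e-02  8.5790e+01] gap 46.3 F [ 0.4 -0.1 -2.8] togo tool [ -0.8   1.2 132.5]
```

```bash
python3 -m handwheel '[[-1,-0.6,0.9,15,0,0,0],[-1,0,0,30,0,0,0],[-1,0,0,35,0,0,0],[-1,0,0,23,0,0,0],[-1,0,0,10,0,0,0],[-1,0,0,4,0,0,0],[-1,0,0,0,0,0,0],[-1,0,0,0,0,0,0]]'
python3 - <<'E'
from h import *
import cv2
togo(623,-99.3,52.8)
i=cams.grab_frame('side')[140:250,210:360]
o=[210,140]
i=cv2.resize(i,None,fx=5,fy=5,interpolation=cv2.INTER_CUBIC)
cv2.polylines(i,[np.int32((proj('side',CIR*[29.5,29.5,0]+(623,-99.3,16))-o+.5)*5)],True,(255,255,0))
s=ctrl.get_state()['ee_pos']
cv2.polylines(i,[np.int32((proj('side',CIR*[24,24,0]+[s[0],s[1],s[2]-46.8])-o+.5)*5)],True,(0,0,255))
cv2.imwrite('pics/s11.png',i)
E
```

```text
time: 23.2
ee_pos: [624.1, -100.4, 70.0]
ee_rot: [179.8, 0.0, 85.7]
ft_force: [0.1, -1.0, -1.3]
finger_gap: 45.6
t 23.2 pos [ 624.1 -100.4   70. ] rot [1.7984e+02 3.0000e-02 8.5730e+01] gap 45.6 F [ 0.1 -1.  -1.3] togo tool [ 1.  -1.2 17.2]
```

View pics/s11.png

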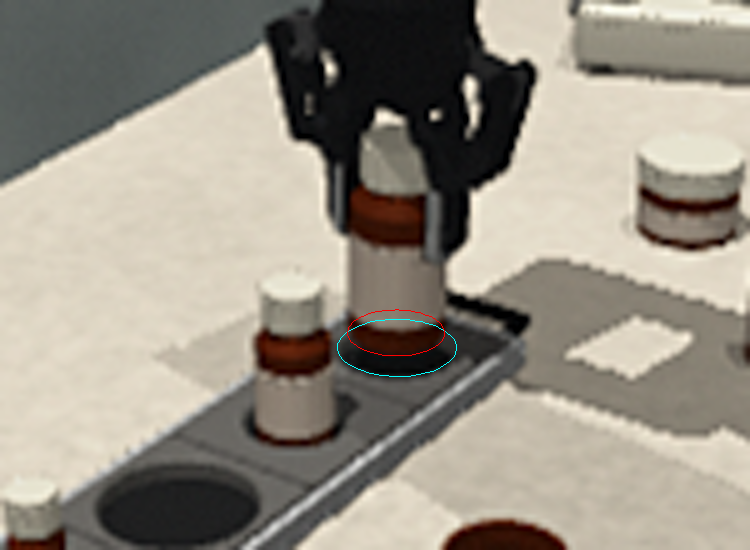

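```bash
python3 -m handwheel '[[-1,0.5,-0.6,5,0,0,0],[-1,0,0,5,0,0,0],[-1,0,0,3.5,0,0,0],[-1,0,0,1.5,0,0,0],[-1,0,0,0,0,0,0],[-1,0,0,0,0,0,0]]';python3 -m handwheel '[[-1,0,0,0.7,0,0,0],[-1,0,0,0,0,0,0]]';python3 -m handwheel '[[-1,0,0,0.7,0,0,0],[-1,0,0,0,0,0,0]]'
```

```text
time: 23.85
ee_pos: [622.3, -99.7, 53.2]
ee_rot: [180.0, 0.0, 85.7]
ft_force: [0.0, -0.8, -0.9]
finger_gap: 45.9
time: 24.05
ee_pos: [622.4, -99.7, 52.8]
ee_rot: [180.0, 0.0, 85.7]
ft_force: [0.5, 0.2, -0.6]
finger_gap: 46.2
time: 24.25
ee_pos: [622.5, -99.8, 52.7]
ee_rot: [180.0, 0.0, 85.7]
ft_force: [-2.3, -0.5, 4.2]
finger_gap: 45.6
```

```bash
python3 -m handwheel '[[0.2,0,0,0,0,0,0],[0.4,0,0,0,0,0,0],[1,0,0,0,0,0,0],[1,0,0,0,0,0,0],[1,0,0,0,0,0,0],[1,0,0,-10,0,0,0],[1,0,0,-25,0,0,0],[1,0,0,-35,0,0,0],[1,0,0,-35,0,0,0],[1,0,0,-25,0,0,0]]'
python3 - <<'E'
from h import *
import cv2
togo(564.9,-333.9,180)
i=cams.grab_frame('side')[140:250,210:360]
cv2.imwrite('pics/s12.png',cv2.resize(i,None,fx=5,fy=5,interpolation=cv2.INTER_CUBIC))
E
```

```text
time: 25.25
ee_pos: [623.3, -99.9, 185.8]
ee_rot: [179.8, 0.0, 85.7]
ft_force: [0.1, -0.8, -1.0]
finger_gap: 85.6
t 25.25 pos [623.3 -99.9 185.8] rot [1.7977e+02 4.0000e-02 8.5720e+01] gap 85.6 F [ 0.1 -0.8 -1. ] togo tool [-237.7  -40.8    5.8]
```

View pics/s12.png

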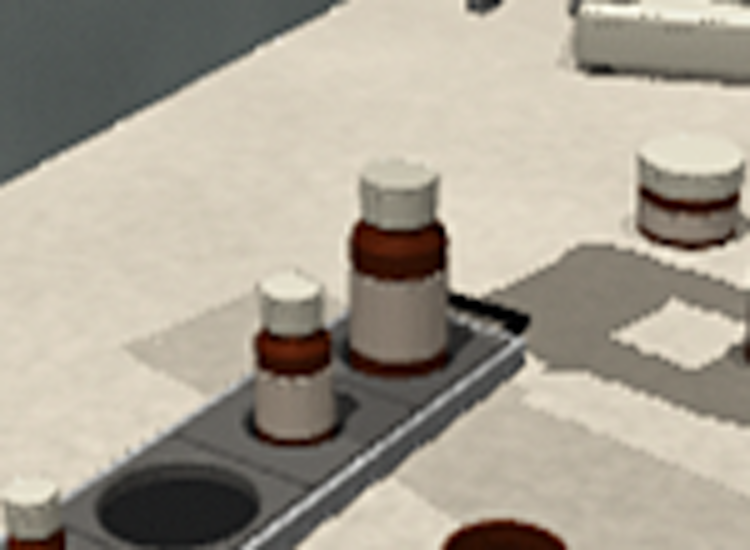

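```bash
python3 -m handwheel '[[1,-20,-3.5,0,0,0,0],[1,-35,-6,0,0,0,0],[1,-40,-7,0,0,0,0],[1,-40,-7,0,0,0,0],[1,-40,-7,0,0,0,0],[1,-32,-5.3,0,0,0,0],[1,-20,-3.5,10,0,0,0],[1,-10.7,-1.5,30,0,0,0],[1,0,0,20,0,0,0],[1,0,0,0,0,0,0]]'
python3 -m handwheel '[[1,0,0,0,0,0,0],[1,0,0,0,0,0,0]]'
python3 -c "
from h import *
togo(564.9,-333.9,20)"
```

```text
time: 26.3
ee_pos: [561.4, -332.0, 116.9]
ee_rot: [-179.6, -0.3, 85.7]
ft_force: [-0.6, 0.1, -1.7]
finger_gap: 85.5
time: 26.5
ee_pos: [564.8, -333.7, 123.5]
ee_rot: [179.9, 0.1, 85.8]
ft_force: [0.2, -0.2, 0.4]
finger_gap: 85.1
t 26.5 pos [ 564.8 -333.7  123.5] rot [1.7988e+02 6.0000e-02 8.5760e+01] gap 85.1 F [ 0.2 -0.2  0.4] togo tool [-1.000e-01 -1.000e-01  1.035e+02]
```

```bash
python3 -m handwheel '[[1,0,0,20,0,0,0],[1,0,0,25,0,0,0],[1,0,0,10,0,0,0],[1,0,0,0,0,0,0],[1,0,0,0,0,0,0]]'
python3 - <<'E'
from h import *
import cv2
togo(564.9,-333.9,21)
i=cams.grab_frame('side')[110:220,290:440]
cv2.imwrite('pics/s13.png',cv2.resize(i,None,fx=5,fy=5,interpolation=cv2.INTER_CUBIC))
E
```

```text
time: 27.0
ee_pos: [564.6, -333.9, 68.2]
ee_rot: [179.9, 0.1, 85.7]
ft_force: [0.4, -0.7, -0.2]
finger_gap: 85.7
t 27.0 pos [ 564.6 -333.9   68.2] rot [1.7991e+02 5.0000e-02 8.5730e+01] gap 85.7 F [ 0.4 -0.7 -0.2] togo tool [ 0.1  0.2 47.2]
```

View pics/s13.png

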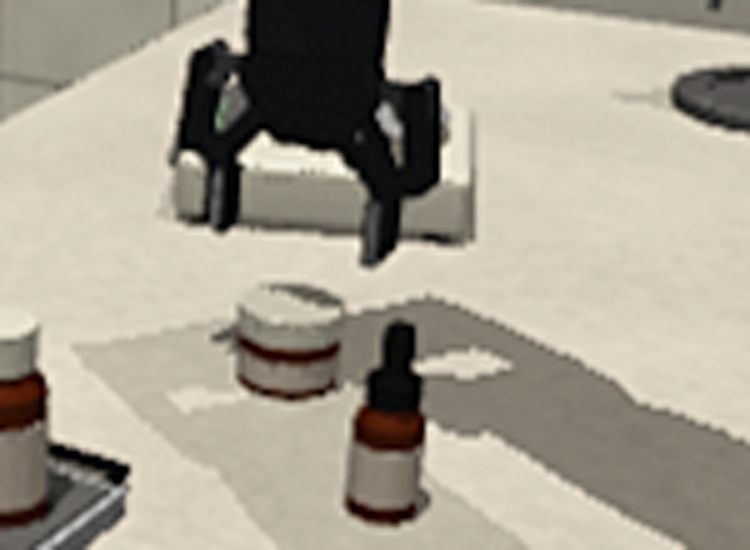

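```bash
python3 -m handwheel '[[1,0,0,15,0,0,0],[1,0,0,15,0,0,0],[1,0,0,10,0,0,0],[1,0,0,7,0,0,0],[1,0,0,0,0,0,0],[1,0,0,0,0,0,0],[-1,0,0,0,0,0,0],[-1,0,0,0,0,0,0],[-1,0,0,0,0,0,0],[-1,0,0,0,0,0,0]]' 60
python3 -m handwheel '[[-1,0,0,0,0,0,0],[-1,0,0,0,0,0,0],[-1,0,0,0,0,0,0]]'
python3 - <<'E'
from h import *
import cv2
togo(635.4,68.3,28)
i=cams.grab_frame('side')[110:220,290:440]
cv2.imwrite('pics/s14.png',cv2.resize(i,None,fx=5,fy=5,interpolation=cv2.INTER_CUBIC))
E
```

```text
time: 28.05
ee_pos: [564.7, -334.3, 21.2]
ee_rot: [179.9, 0.1, 85.7]
ft_force: [0.7, -0.5, 4.3]
finger_gap: 58.0
time: 28.35
ee_pos: [564.7, -334.3, 21.2]
ee_rot: [179.9, 0.1, 85.7]
ft_force: [0.8, -0.6, 5.7]
finger_gap: 58.5
t 28.35 pos [ 564.7 -334.3   21.2] rot [1.7988e+02 7.0000e-02 8.5720e+01] gap 58.5 F [ 0.8 -0.6  5.7] togo tool [406.7  40.5  -7.2]
```

View pics/s14.png

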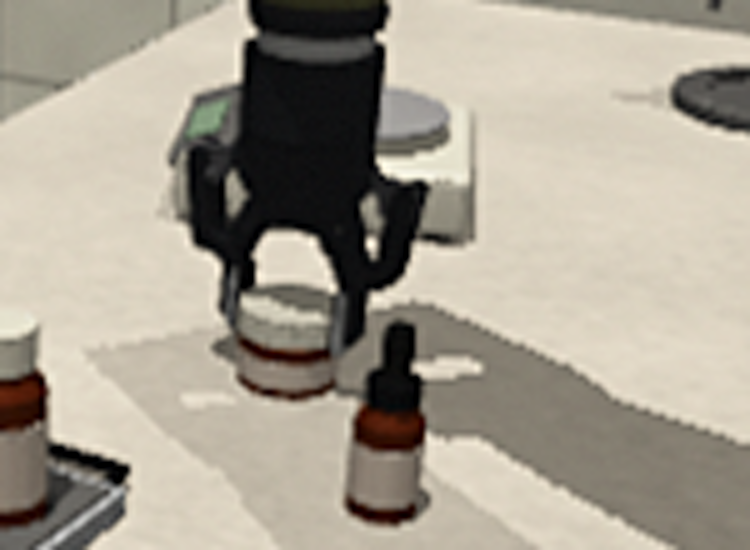

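```bash
python3 -m handwheel '[[-1,0,0,-5,0,0,0],[-1,0,0,-15,0,0,0],[-1,0,0,-25,0,0,0],[-1,0,0,-30,0,0,0],[-1,0,0,-30,0,0,0],[-1,0,0,-25,0,0,0],[-1,10,1,-20,0,0,0],[-1,20,2,0,0,0,0],[-1,30,3,0,0,0,0],[-1,36,3.6,0,0,0,0]]'
python3 -m handwheel '[[-1,36,3.6,0,0,0,0],[-1,36,3.6,0,0,0,0],[-1,36,3.6,0,0,0,0],[-1,36,3.6,0,0,0,0],[-1,36,3.6,0,0,0,0],[-1,36,3.6,0,0,0,0],[-1,36,3.6,0,0,0,0],[-1,28,2.8,0,0,0,0],[-1,18,1.8,0,0,0,0],[-1,12.7,1.3,0,0,0,0]]'
python3 -m handwheel '[[-1,0,0,0,0,0,0],[-1,0,0,0,0,0,0],[-1,0,0,0,0,0,0]]'
python3 -c "
from h import *
togo(635.4,68.3,27.2)"
```

```text
time: 29.4
ee_pos: [579.7, -236.9, 168.5]
ee_rot: [-179.9, -0.1, 85.6]
ft_force: [0.4, 0.8, -1.0]
finger_gap: 58.3
time: 30.4
ee_pos: [633.8, 70.7, 168.6]
ee_rot: [-179.9, 0.0, 85.8]
ft_force: [-0.3, -0.9, -0.2]
finger_gap: 58.2
time: 30.7
ee_pos: [634.7, 67.7, 169.8]
ee_rot: [-180.0, 0.0, 85.6]
ft_force: [-0.5, -0.1, -1.3]
finger_gap: 58.3
t 30.7 pos [634.7  67.7 169.8] rot [-1.7999e+02  2.0000e-02  8.5640e+01] gap 58.3 F [-0.5 -0.1 -1.3] togo tool [  0.7   0.7 142.6]
```

```bash
python3 -m handwheel '[[-1,0.4,0.5,20,0,0,0],[-1,0,0,35,0,0,0],[-1,0,0,35,0,0,0],[-1,0,0,22,0,0,0],[-1,0,0,10,0,0,0],[-1,0,0,4,0,0,0],[-1,0,0,0,0,0,0],[-1,0,0,0,0,0,0]]'
python3 - <<'E'
from h import *
import cv2
togo(635.4,68.3,27.2)
o=[170,170]
i=cams.grab_frame('side')[170:280,170:320]
i=cv2.resize(i,None,fx=5,fy=5,interpolation=cv2.INTER_CUBIC)
cv2.polylines(i,[np.int32((proj('side',CIR*[35.5,35.5,0]+(635.4,68.3,16))-o+.5)*5)],True,(255,255,0))
s=ctrl.get_state()['ee_pos']
cv2.polylines(i,[np.int32((proj('side',CIR*[29,29,0]+[s[0],s[1],s[2]-21.2])-o+.5)*5)],True,(0,0,255))
cv2.imwrite('pics/s15.png',i)
E
```

```text
time: 31.5
ee_pos: [636.7, 69.0, 45.8]
ee_rot: [179.8, -0.0, 85.7]
ft_force: [0.6, 1.1, -0.8]
finger_gap: 58.6
t 31.5 pos [636.7  69.   45.8] rot [ 1.7982e+02 -2.0000e-02  8.5700e+01] gap 58.6 F [ 0.6  1.1 -0.8] togo tool [-0.8 -1.3 18.6]
```

View pics/s15.png

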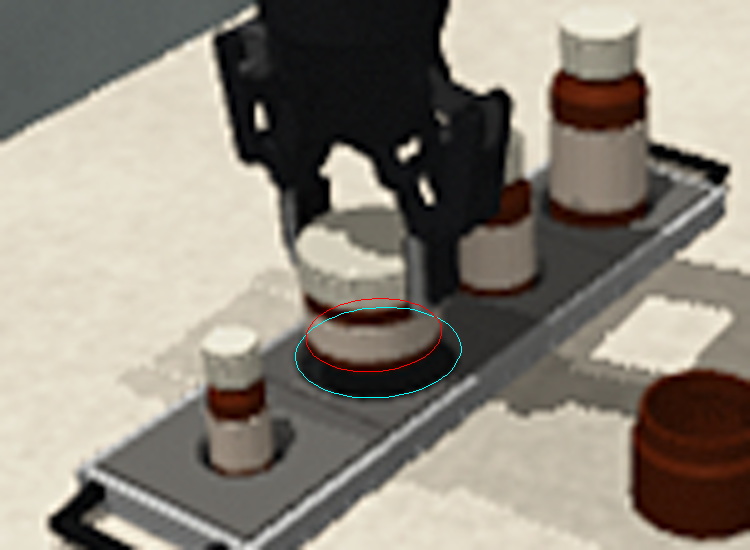

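```bash
python3 -m handwheel '[[-1,-0.3,-0.6,6,0,0,0],[-1,0,0,6,0,0,0],[-1,0,0,3.5,0,0,0],[-1,0,0,1,0,0,0],[-1,0,0,0,0,0,0],[-1,0,0,0,0,0,0]]';python3 -m handwheel '[[-1,0,0,0.7,0,0,0],[-1,0,0,0,0,0,0]]';python3 -m handwheel '[[-1,0,0,0.7,0,0,0],[-1,0,0,0,0,0,0]]'
```

```text
time: 32.15
ee_pos: [634.7, 69.0, 27.3]
ee_rot: [180.0, 0.0, 85.7]
ft_force: [0.7, 0.2, -0.4]
finger_gap: 58.2
time: 32.35
ee_pos: [634.8, 69.0, 27.2]
ee_rot: [-180.0, -0.0, 85.7]
ft_force: [-2.2, 0.2, 4.1]
finger_gap: 58.4
time: 32.55
ee_pos: [634.8, 69.0, 27.2]
ee_rot: [-180.0, 0.0, 85.7]
ft_force: [-5.0, 0.4, 7.1]
finger_gap: 58.3
```

```bash
python3 -m handwheel '[[-1,0,0,-0.6,0,0,0],[0.5,0,0,0,0,0,0],[0.6,0,0,0,0,0,0],[1,0,0,0,0,0,0],[1,0,0,0,0,0,0],[1,0,0,-5,0,0,0],[1,0,0,-25,0,0,0],[1,0,0,-40,0,0,0],[1,0,0,-40,0,0,0],[1,0,0,-40,0,0,0]]'
python3 -m handwheel '[[1,0,-20,-15,0,0,0],[1,0,-40,0,0,0,0],[1,0,-40,0,0,0,0],[1,0,-40,0,0,0,0],[1,0,-40,0,0,0,0],[1,0,-40,0,0,0,0],[1,0,-20,0,0,0,0],[1,0,0,0,0,0,0],[1,0,0,0,0,0,0]]'
python3 - <<'E'
from h import *
import cv2
togo(635.4,68.3,27.2)
a=cams.grab_frame('side');b=cams.grab_frame('top')
cv2.imwrite('pics/s16.png',cv2.resize(a[160:290,160:330],None,fx=4.5,fy=4.5,interpolation=cv2.INTER_CUBIC))
cv2.imwrite('pics/t16.png',b)
cv2.imwrite('pics/tc16.png',cv2.resize(b[165:225,190:350],None,fx=5,fy=5,interpolation=cv2.INTER_CUBIC))
E
```

```text
time: 33.55
ee_pos: [634.5, 69.0, 178.3]
ee_rot: [180.0, -0.0, 85.7]
ft_force: [-0.2, -0.8, -0.2]
finger_gap: 85.7
time: 34.45
ee_pos: [395.8, 86.9, 192.3]
ee_rot: [179.9, -0.0, 85.7]
ft_force: [1.3, 0.1, 0.3]
finger_gap: 85.8
t 34.45 pos [395.8  86.9 192.3] rot [ 1.7988e+02 -2.0000e-02  8.5730e+01] gap 85.8 F [1.3 0.1 0.3] togo tool [ -0.8 239.9 165.6]
```

View pics/s16.png

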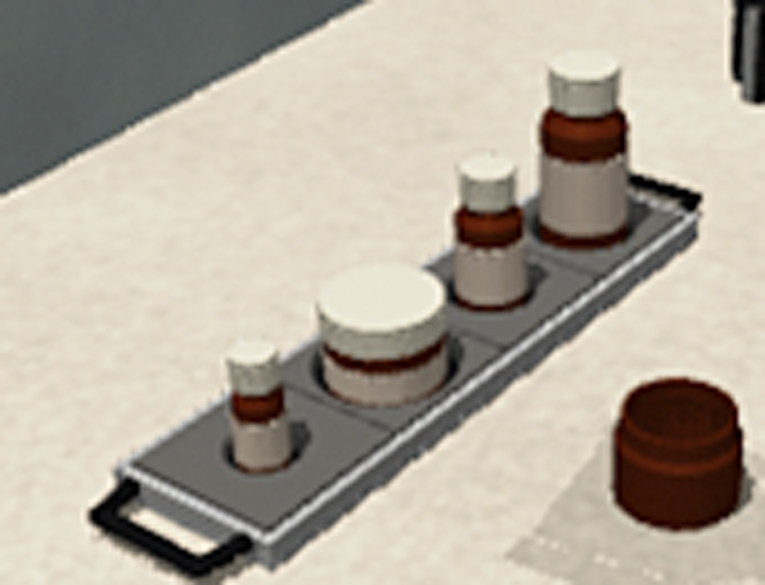

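View pics/t16.png

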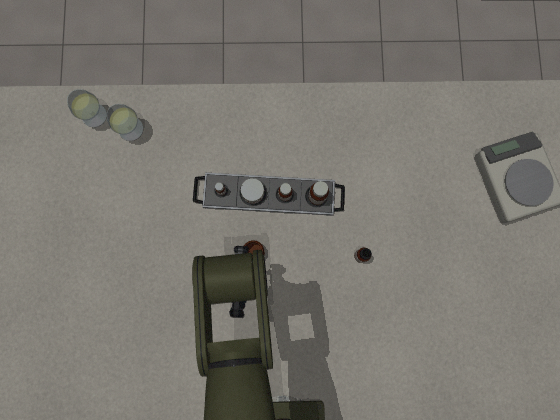

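View pics/tc16.png

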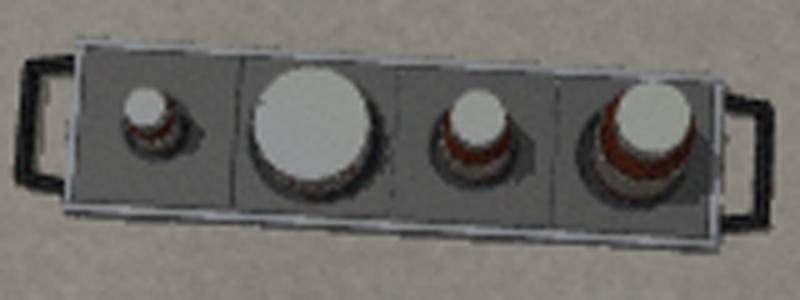

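```bash
python3 - <<'E'
from h import *
from scipy.optimize import least_squares
T=np.array([(148,106),(311,123),(478,117),(653,119)])/5+[190,165]-.4
S=np.array([(253,356),(382,298),(488,168),(585,72)])/4.5+[160,160]-.4
for n,t,s,h in zip("vial jar bottle flask".split(),T,S,(68,54,86,110)):
  r=least_squares(lambda p:np.r_[proj('top',p)[0]-t,proj('side',p)[0]-s],[600,0,50]);print(n,r.x.round(1),'expect z',h,'-3.5 bias')
E
```

```text
vial [643.8 150.3  62. ] expect z 68 -3.5 bias
jar [635.9  67.6  50.5] expect z 54 -3.5 bias
bottle [630.7 -17.8  83. ] expect z 86 -3.5 bias
flask [ 624.2 -103.7  103.8] expect z 110 -3.5 bias
```

```bash
python3 -c "
from plant import order
print(order.sign_off())"
```

```text
the job is handed in; nothing more can be done
None
```

All four sealed samples are standing upright in the carrier, each in the nest for its size, and I handed the job in at about 34.6 s of the 99 s allowed. I lowered each one until light floor contact (about 4–7 N at the wrist) before letting go. The dropper bottle and the open jar were not touched.

**Last checks**
- **Placement:** the final side and top pictures show the vial, jar, bottle and flask upright inside their nests, in that order along the row. The gripper was clear of everything, at z ≈ 192 mm.
- **Position:** triangulated cap tops agree with the nest centres to within about 1 mm for the vial, jar and bottle, and about 3 mm for the flask. That is within the 5.5 mm of clearance each nest gives.

**What disagreed**
- **Camera heights:** from the start, the two cameras together put everything about 3–4 mm too low, including the nest rims and the standing bottles. I took this as calibration error, because the robot's own contact heights matched the 6 mm nest floor.
- **Vial and flask heights:** the final cap heights came out a further 2.5–3 mm low for these two. I put this down to pixel reading error, since they cannot stand below the nest floor.
- **Networks:** they missed the dropper bottle in the side picture and the open jar in the top picture. They also gave a false second match for the jar nest, which I rejected from the pictures.

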